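# Hang up the drag and hold the stone sample over the rosette

### The job

Clear the blued steel drag off the marble rosette and hang it by its hole on the iron hook, left hanging freely. Then draw the stone sample slip from its stand, find its frosted end by the notched corner, and finish while holding it still in the gripper about 10 cm above the middle of the rosette: long way level and square across the edge where the carving stops, frosted end over the uncarved half, leaning about 45 degrees with the labelled face looking up. Leave the dummy, callipers and wedges where they are.

Things in the scene. Friction and masses are not known exactly. Their poses are not given: they have to be found in the camera images.
- rosette: half-carved grey marble rosette, a fixed block 130 x 130 mm, everything on it topping out 52 mm above the bench. Origin: centre of its underside; z up. Its -y half is the uncarved flat half, its +y half carries the boss and petals, whose sunk ground lies 36 mm above the bench; the carving stops along the x axis.
- drag: mason's drag: flat blued steel plate 130 (x) x 44 (y) x 6 mm (z), about 240 g, loose, lying flat on top of the rosette at the start. Origin: centre of its underside. A round hanging hole of 24 mm diameter lies near its +x end, small teeth at its -x end. With fingertips a few mm above the rosette it can be pinched across its 44 mm width.
- drag_hole (a point): centre of the drag's hanging hole, 45 mm from the plate's centre along its +x, at half thickness
- hook: fixed black iron tool hook. Origin: centre of the underside of its 100 x 100 x 12 mm foot; z up. An upright post 16 mm thick and 230 mm high stands at x = +38 mm; from it, at 200 mm height, an arm of 8 mm round bar runs to -x (towards the robot at yaw 0) and slightly down to the seat, then turns up to the tip. The drag hangs on the arm with its hole end (x axis) up.
- hook_tip (a point): end of the hook's upturned tip, 45 mm on the -x side of the hook's origin and 215 mm high (bar centre; the round end rises 4 mm more)
- hook_seat (a point): lowest bend of the hook, where a hung tool rests: 30 mm on the -x side of the hook's origin, 185 mm high (bar centre)
- stand: fixed sample stand: pale wooden disc 124 mm across and 12 mm thick, with two rails 100 mm long (along x), 29 mm over both, rising to 34 mm above the bench, and an 11 mm slot between them in which the slip stands loosely. Low stops, 22 mm high, close the slot's ends. Origin: centre of its underside. It may be turned any way. An iron turntable, 125 mm high, stands beyond it, off to the right.
- slip: loose stone plate 100 (x) x 8 (y) x 50 mm (z), about 110 g, on its long edge in the stand, upper 28 mm free above the rails. Origin: middle of its lower edge. The last 30 mm at +x is pale frosted stone with a 10 x 10 mm notch in its upper corner; the rest polished dark green. Label (yellow, red stripe) on the +y face, frosted end.
- slip_mid (a point): middle of the slip, 25 mm above its origin along its z
- slip_frost (a point): middle of the slip's frosted, notched end (+x end)
- slip_plain (a point): middle of the slip's polished end (-x end)
- dummy: bystander: blackened iron dummy (mallet) standing on its head, 72 mm across, 166 mm high with its wooden handle; origin: centre of its underside
- callipers: bystander: brass outside callipers lying flat, 8 mm thick, 120 mm long, 80 mm over the curved legs; origin at the pivot, legs run to +x
- wedge1: bystander: hardwood splitting wedge 120 x 36 x 24 mm lying flat; origin: underside, near the middle
- wedge2: bystander: second wedge, like the first

How it is judged:
By the outcome, as a careful person would: the job done as asked, in the order asked, and still so for the second after the job is handed in, while the arm keeps its last pose, push and grip.
It also fails if it takes over 61 s, if anything falls off the work surface, if the arm or the gripper's body presses on something with over 40 N, if the wrist force passes 120 N, or if a joint passes its speed limit or range.

### The arm

A 6-joint arm with a two-finger parallel gripper is mounted at the origin on the work surface. World frame = base frame: x ahead of the robot, y to its left, z up, the work surface at z = 0. Lengths are in mm, angles in rad, forces in N, time in s.
With the tool pointing down it reaches from about 325 to 850 mm from the base axis. Payload 15.5 kg.
Tool frame: the origin (TCP) lies at the very end of the fingers, on their centre line; the grasp point (between the pads) lies hold_point_z behind it (hold_point_z is the distance from the TCP to the grasp point, in mm); z points along the fingers, y is the line along which they close (so a half turn about z gives the same grasp; the last joint's range is limited). The gripper opens to 91 mm and grips with 3 to 60 N. Pads are 32 mm wide; open, the fingers measure 118 mm over their backs; the gripper's body (76 mm by 178 mm) begins 60 mm behind the grasp point.
Start: joints at [-1.262, 0.494, 1.345, -0, 1.302, -0.096], TCP at [245.573, -574.735, 213.915] pointing down, gripper open.
Joint ranges: [-2.91, 2.91], [-0.82, 2.16], [0.22, 2.67], [-1.22, 4.37], [0.12, 2.79], [-3.08, 3.08]. Speed limits (rad/s): [1.89, 1.89, 2.57, 3.01, 3.01, 3.01].

### API

Orientations are given as a rotation vector (axis times angle).
In Python, from rig import get_state, grab_frame, get_calibration, finish_job, hold_point_z gives the robot as it stands.
- The arm moves only by the shell command python3 -m inch 'ROWS'. ROWS is JSON, a list of rows, each an object with "hand": the finger opening in m, from 0 to 0.0912; "dp": the shift along the tool's x, y, z in m, a list of three; "angular": the turn, a rotation vector about the tool's x, y, z in degrees, a list of three. A call has 1 to 10 rows; each row is the pose to reach, as a shift and turn from the pose commanded when the call began, along the tool's axes at that moment; what a row does not reach only later rows make up. A row lasts 1/8 s, in which the tool goes at most 62.5 mm and 10.7 degrees, less where a joint would pass 70% of its speed; a pose out of reach is approached as far as the arm can. A call with a gripper value outside its range is refused whole. The fingers move at their own pace and stop on an object; the grip force is fixed at half the most. Time passes only in rows, so rows that repeat a pose let the fingers close. It gives the time, the measured TCP pose, the force, the opening and the grip force at its end, in the units of the state.
- get_state(): the state, without advancing time (a new reading comes with each control period).
- grab_frame(name): name is "scene" or "top"; returns the picture (384x512x3 uint8, red, green, blue); there is no depth.
- get_calibration(name): a dict with "fx", "fy", "cx", "cy" (pixels), "rvec" (rotation vector, rad) and "tvec" (3), from world to camera coordinates, as OpenCV has them. Camera axes: x right, y down, z forward; pixel columns grow to the right and rows downward; lengths in mm; the calibration is good to about 2 mm. A picture is of the moment at which its call begins. get_calibration takes no time and is no camera call.
- finish_job(): hands the job in; it is judged then, once.
The state is a dict: "time": time; "qpos": joint angles; "qd": joint speeds; "effort": joint torques, N m; "tool_pos": TCP position; "orientation": TCP orientation; "contact_force": force on the tool from outside, world axes, zero at the start; "torque": the same for the moment, N m; "width": opening from 0.0 (shut) to 1.0 (fully open); "grip_force": force on a finger pad.
Only numpy, scipy, OpenCV 4.12 (cv2) and the standard library are available. Lean on these libraries where they do the work, as an engineer would, in place of code of your own. Each camera call takes 0.05 s, during which the arm holds its last target. There are 200 camera calls.

## Working session

There is one attempt and no reset: what is moved stays moved. The work goes in short steps, Python scripts to look and compute and a shell command to move; the robot and the scene stay as the last step left them, time stands still between calls to the robot, and variables do not carry over. Pictures are saved under pics/ and viewed, at most 10 in all, crops included, and the job is handed in when it is done.

```bash
ls; mkdir -p pics; python3 - <<'E'
from rig import *
import cv2
for n in("scene","top"):
    f=grab_frame(n); cv2.imwrite(f"pics/{n}0.png",f[:,:,::-1]); 
    cv2.imwrite(f"pics/{n}0b.png",cv2.resize(f[:,:,::-1],(800,600),interpolation=cv2.INTER_CUBIC)); print(get_calibration(n))
print(get_state(), hold_point_z)
E
```

```text
pics
{'fx': 453.76175593675964, 'fy': 453.76175593675964, 'cx': 251.84828490429862, 'cy': 190.04487309934115, 'rvec': array([ 1.96656983,  1.06428893, -0.52049095]), 'tvec': array([-302.67500269, -167.99547846, 1804.26440289])}
{'fx': 451.29007376098275, 'fy': 451.29007376098275, 'cx': 254.4089791835679, 'cy': 186.35157518625556, 'rvec': array([ 2.21759163, -2.16187835,  0.04777812]), 'tvec': array([ -34.50740113,  547.64336422, 1180.20839587])}
{'time': 0.1, 'qpos': array([-1.26250077e+00,  4.94117696e-01,  1.34603027e+00,  2.04405975e-07,
        1.30248645e+00, -9.54988239e-02]), 'qd': array([ 1.60545627e-03,  1.13012902e-03, -1.65222518e-03, -5.46998637e-04,
       -1.14506257e-05,  2.48040492e-04]), 'effort': array([ 2.56337349e-03, -8.80235839e+01, -3.82544518e+01,  7.07960268e-02,
        4.82719671e-02,  8.98244423e-06]), 'tool_pos': array([ 245.47625097, -574.43112177,  213.41314847]), 'orientation': array([-3.07676548e+00, -6.29770558e-01,  1.73416032e-04]), 'contact_force': array([-0.41567741,  0.36943037,  0.43142148]), 'torque': array([ 0.03827499, -0.00525766, -0.0044338 ]), 'grip_force': 0.0, 'width': 0.9998677641484686} 18.8
```

View pics/top0b.png

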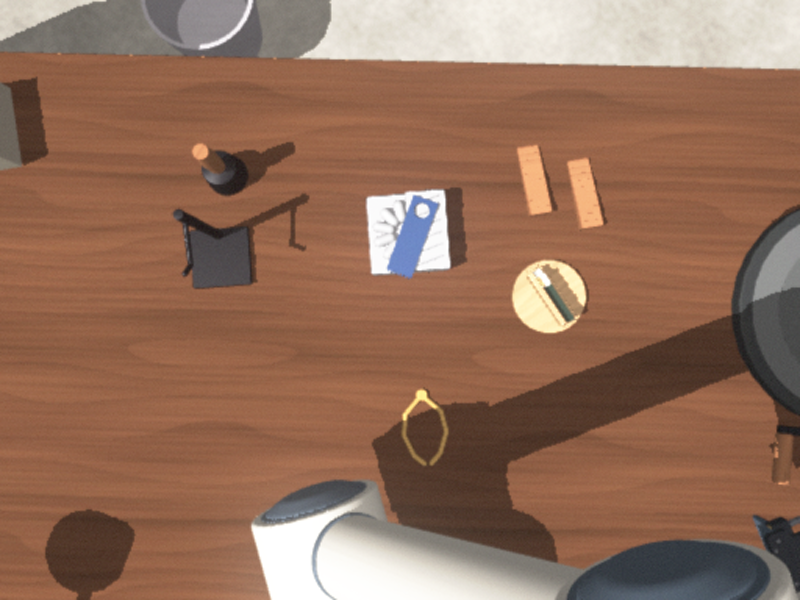

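View pics/scene0b.png

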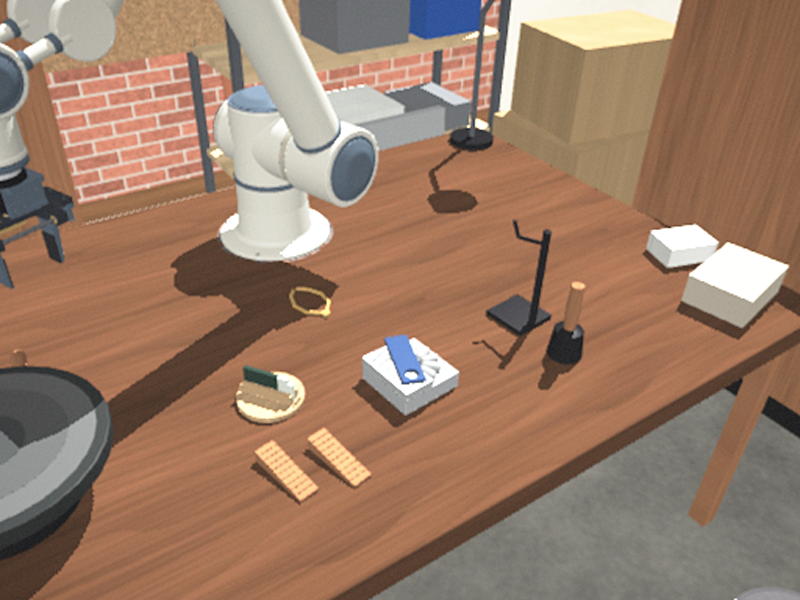

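```bash
python3 - <<'E'
import cv2,numpy as np
t=cv2.imread("pics/top0.png");s=cv2.imread("pics/scene0.png")
def crop(im,x,y,w,h,k):
    c=cv2.resize(im[y:y+h,x:x+w],None,fx=k,fy=k,interpolation=cv2.INTER_CUBIC)
    for i in range(0,w,10): cv2.line(c,(i*k,0),(i*k,6 if i%50 else 14),(255,255,255),1); cv2.putText(c,str(x+i),(i*k,24),0,.35,(255,255,255),1)
    for i in range(0,h,10): cv2.line(c,(0,i*k),(6,i*k),(255,255,255),1); cv2.putText(c,str(y+i),(8,i*k+4),0,.35,(255,255,255),1)
    return c
a=crop(t,230,115,65,65,6); b=crop(t,320,160,65,65,6)
cv2.imwrite("pics/c1.png",np.hstack([a,b]))
a=crop(t,105,120,65,75,6); b=crop(s,310,130,65,90,6)[:600]
a=cv2.copyMakeBorder(a,0,540-a.shape[0],0,0,0)
cv2.imwrite("pics/c2.png",np.hstack([a,b]))
a=crop(s,225,205,75,65,5); b=crop(s,145,225,55,50,7)
b=cv2.copyMakeBorder(b,0,max(0,a.shape[0]-b.shape[0]),0,0,0)[:a.shape[0]] if b.shape[0]<a.shape[0] else b[:a.shape[0]]
cv2.imwrite("pics/c3.png",np.hstack([a,b]))
E
```

```text
(no output)
```

View pics/c1.png

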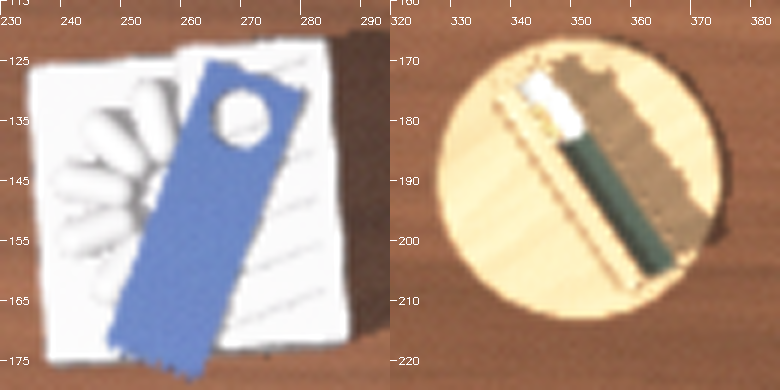

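View pics/c2.png

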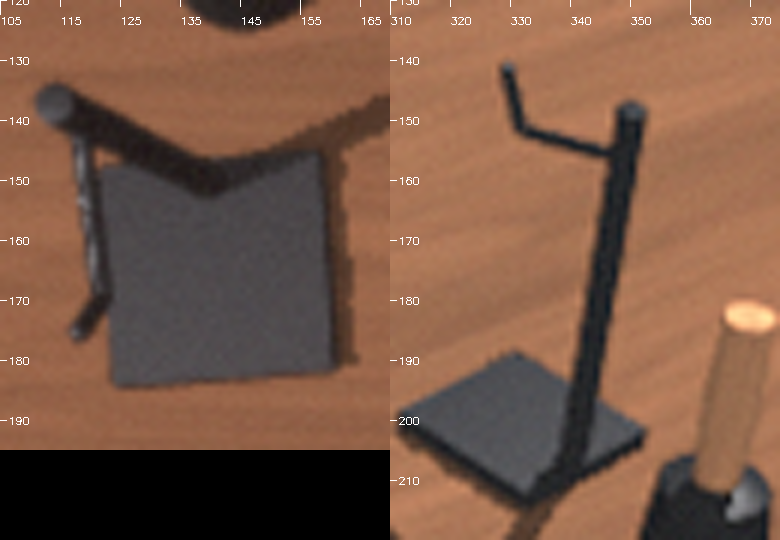

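View pics/c3.png

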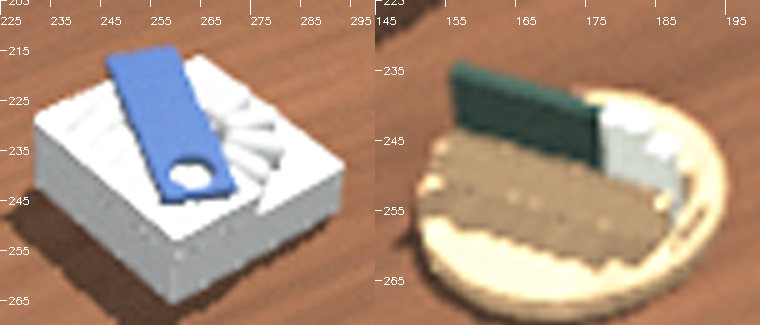

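```bash
cat > h.py <<'E'
import numpy as np,cv2
from scipy.optimize import least_squares
from scipy.spatial.transform import Rotation as R
from rig import get_calibration
C={n:get_calibration(n) for n in("top","scene")}
def proj(n,P):
    c=C[n];K=np.array([[c["fx"],0,c["cx"]],[0,c["fy"],c["cy"]],[0,0,1.]])
    return cv2.projectPoints(np.float64(P).reshape(-1,3),c["rvec"],c["tvec"],K,None)[0][:,0]
def back(n,uv,z):
    c=C[n];M=cv2.Rodrigues(c["rvec"])[0];d=M.T@[(uv[0]-c["cx"])/c["fx"],(uv[1]-c["cy"])/c["fy"],1];o=-M.T@c["tvec"]
    return o+d*(z-o[2])/d[2]
def fit(obs,x0,z0=0):
    "obs: (cam, model pt, (u,v))"
    def r(p):
        Rz=R.from_euler("z",p[2]).as_matrix()
        return np.concatenate([proj(n,Rz@np.array(m,float)+[p[0],p[1],z0])[0]-uv for n,m,uv in obs])
    s=least_squares(r,x0,loss="soft_l1",x_scale=[1,1,.01]); return s.x,r(s.x).reshape(-1,2)
E
python3 - <<'E'
from h import *
from scipy.optimize import linear_sum_assignment
np.set_printoptions(precision=1,suppress=True)
def show(name,obs,g,z0=0):
    x,r=fit(obs,[*g,0],z0); print(name,x[:2],"yaw deg %.1f"%np.degrees(x[2]));print(r.T)
T,S="top","scene"
c={n:cc for n,cc in C.items()}
print({n:-cv2.Rodrigues(cc["rvec"])[0].T@cc["tvec"] for n,cc in c.items()})
g=back(T,(141,165),12)[:2]
show("hook",[(T,(50,50,12),(122.2,148)),(T,(50,-50,12),(158.3,145)),(T,(-50,-50,12),(160.5,181.7)),(T,(-50,50,12),(124.2,184.7)),
 (T,(38,0,230),(114.2,137.2)),(T,(-45,0,219),(117.8,175.3)),(T,(-30,0,185),(122,169.2)),
 (S,(-45,0,219),(329.7,141.3)),(S,(-30,0,185),(331.7,151.3)),(S,(38,0,230),(350,147.8)),
 (S,(-50,-50,12),(311.7,198.3)),(S,(-50,50,12),(330.8,188.3)),(S,(50,-50,12),(331.7,212.5)),(S,(50,50,12),(352.5,202))],g)
g=back(T,(261,148),52)[:2]
show("rosette",[(T,(65,65,36),(234.2,125.4)),(T,(-65,65,36),(237.4,175.5)),(T,(65,-65,52),(284.1,120.9)),(T,(-65,-65,52),(287.9,171.6)),
 (S,(65,-65,52),(260,252.6)),(S,(-65,-65,52),(232,228)),(S,(65,65,36),(293.6,238))],g)
for nm,o in(("drag T",[(T,(65,22,6),(264.2,124.6)),(T,(65,-22,6),(280.8,129.9)),(T,(45,0,6),(269.9,134.5)),(T,(-65,22,6),(247.6,171.6)),(T,(-65,-22,6),(262.6,178))]),
 ("drag S",[(S,(65,-22,6),(257.6,245.6)),(S,(65,22,6),(272.4,242)),(S,(45,0,6),(262.6,240)),(S,(-65,-22,6),(246.4,216.6)),(S,(-65,22,6),(260,214.4))])):
  show(nm,o,g,52)
g=back(T,(351.2,189.4),12)[:2]
show("stand",[(T,(0,0,12),(351.2,189.4)),(T,(50,14.5,34),(337.5,177.5)),(T,(-50,14.5,34),(360.8,208.7))],g)
show("slip",[(T,(50,-4,40),(346.7,171.3)),(T,(-50,-4,50),(367.7,203.7)),(S,(-50,-4,50),(156.4,238.6)),(S,(-50,4,50),(157.1,233.9))],g,12)
E
```

```text
{'top': array([ 485.1,  -32.7, 1207.3]), 'scene': array([1459.8, -641.5,  912.5])}
hook [600.3 283. ] yaw deg 5.2
[[-0.8  0.4  0.3 -0.9  0.1 -0.1  0.  -0.9 -0.7 -0.6 -1.6 -0.4  0.3 -0.1]
 [-1.3 -0.8 -0.2 -0.7 -0.6 -0.6  0.2 -1.6 -0.4 -0.6 -0.9 -1.2 -0.6 -1.3]]
rosette [647.1 -34.4] yaw deg 5.4
[[-0.1  0.  -0.1 -0.3 -0.4 -0.9 -0.2]
 [-0.  -0.7 -0.2 -0.8 -0.7 -0.3 -0.8]]
drag T [637.4 -42.8] yaw deg -18.6
[[ 0.3 -0.2 -0.1 -0.6  0.6]
 [-0.2  0.3  0.1  0.2 -0.3]]
drag S [643.4 -44.5] yaw deg -19.3
[[-0.3  0.1  0.4 -0.4  0.1]
 [-0.4  0.8 -0.7  0.1  0.3]]
stand [ 545.6 -278. ] yaw deg 38.0
[[ 0.4 -0.2 -0.2]
 [ 0.5 -0.1 -0.4]]
slip [ 550.3 -278.7] yaw deg 32.5
[[-0.5  0.  -1.3 -0.4]
 [-1.4 -0.5 -3.9 -0.9]]
```

```bash
cat >> h.py <<'E'
from scipy.optimize import minimize
import itertools
def silh(masks,box,z0,x0):
    "masks:{cam:(mask8,u0,v0)} upsampled x8; box (3,2) extents; fit x,y,yaw"
    V=np.array(list(itertools.product(*box)),float)
    def f(p,sep=False):
        W=V@R.from_euler("z",p[2]/30).as_matrix().T+[p[0],p[1],z0]; L=[]
        for n,(m,u0,v0) in masks.items():
            q=(proj(n,W)-[u0,v0]+.5)*8-.5; im=np.zeros(m.shape,np.uint8)
            cv2.fillConvexPoly(im,cv2.convexHull(np.round(q*16).astype(np.int32)),1,shift=4)
            L.append(1-(im&m).sum()/max(1,(im|m).sum()))
        return L if sep else sum(L)
    x0=np.array([x0[0],x0[1],x0[2]*30]); best=None
    for k in range(3):
        s=minimize(f,x0,method="Nelder-Mead",options=dict(initial_simplex=x0+np.vstack([np.zeros(3),np.diag([4,4,2.])*(-1)**k]),xatol=.05,fatol=1e-4)); x0=s.x
    return s.x[0],s.x[1],np.degrees(s.x[2]/30),f(s.x,True)
def up(im,u,v,w,h): return cv2.resize(im[v:v+h,u:u+w],None,fx=8,fy=8,interpolation=cv2.INTER_CUBIC)
E
python3 - <<'E'
from h import *
t=cv2.imread("pics/top0.png");s=cv2.imread("pics/scene0.png")
hs=lambda c:[a.astype(int) for a in cv2.split(c)]
def blue(c): b,g,r=hs(c); return ((b-r)>60).astype(np.uint8)
def green(c): b,g,r=hs(c); return ((g-r>8)&(g<140)&(r<110)).astype(np.uint8)
bm={"top":(blue(up(t,235,115,60,70)),235,115),"scene":(blue(up(s,235,205,60,60)),235,205)}
gm={"top":(green(up(t,325,165,55,50)),325,165),"scene":(green(up(s,150,225,45,40)),150,225)}
for m in (bm,gm): print({k:v[0].sum()/64 for k,v in m.items()})
B=[(-65,65),(-22,22),(0,6)];G=[(-50,20),(-4,4),(22,50)]
for sub in(["top"],["scene"],["top","scene"]):
    print(sub,"drag",silh({k:bm[k] for k in sub},B,52,[640,-43,-.33]))
    print(sub,"slip",silh({k:gm[k] for k in sub},G,12,[549,-278,.58]))
cv2.imwrite("pics/gm.png",np.hstack([gm["top"][0],cv2.resize(gm["scene"][0],(360,400))])*255)
E
```

```text
{'top': np.float64(731.5625), 'scene': np.float64(400.265625)}
{'top': np.float64(57.03125), 'scene': np.float64(175.953125)}
['top'] drag (np.float64(637.727090912864), np.float64(-41.93660496141), np.float64(-18.61558643014087), [np.float64(0.167147025334472)])
['top'] slip (np.float64(548.9711413119884), np.float64(-276.40283571395855), np.float64(40.679695620595396), [np.float64(0.6193407051950761)])
['scene'] drag (np.float64(637.8704163904206), np.float64(-41.584868870222266), np.float64(-19.052539914142734), [np.float64(0.17019208966343813)])
['scene'] slip (np.float64(550.1503387979337), np.float64(-279.59230142105355), np.float64(29.544393914749307), [np.float64(0.17558775691261275)])
['top', 'scene'] drag (np.float64(638.00026615993), np.float64(-41.68664485865416), np.float64(-19.361982580288256), [np.float64(0.1680854466935613), np.float64(0.17131950959143405)])
['top', 'scene'] slip (np.float64(550.0613825249993), np.float64(-279.643960227033), np.float64(30.883942037581594), [np.float64(0.6280065226253567), np.float64(0.17766051011433592)])
```

```bash
cat >> h.py <<'E'
from rig import get_state
import json
def state():
    s=get_state(); open("log.jsonl","a").write(json.dumps([list(map(float,s[k])) for k in("qpos","tool_pos","orientation")])+"\n"); return s
def down(az): # tool z down, tool x at azimuth az deg
    a=np.radians(az); x=[np.cos(a),np.sin(a),0]; z=[0,0,-1]; return np.c_[x,np.cross(z,x),z]
def plan(*targets):
    s=state(); R0=R.from_rotvec(s["orientation"]); p0=s["tool_pos"]
    print("t %.2f q"%s["time"],s["qpos"].round(2),"p",p0.round(1),"F",s["contact_force"].round(1),"w %.3f g %.0f"%(s["width"]*.0912,s["grip_force"]))
    for p,Rm in targets:
        d=R0.inv().apply(np.array(p)-p0)/1000; a=np.degrees((R0.inv()*R.from_matrix(Rm)).as_rotvec())
        print("dp",d.round(4).tolist(),"ang",a.round(1).tolist())
E
python3 - <<'E'
from h import *
plan(([638,-42,150],down(-19)),([638,-42,54.5],down(-19)))
t=cv2.imread("pics/top0.png");s=cv2.imread("pics/scene0.png")
def dark(c): b,g,r=[a.astype(int) for a in cv2.split(c)]; return ((g-r>-4)&(r+g+b<330)).astype(np.uint8)
gm={"top":(dark(up(t,338,172,38,38)),338,172),"scene":(dark(up(s,152,228,32,28)),152,228)}
print({k:v[0].sum()/64 for k,v in gm.items()})
G=[(-50,20),(-4,4),(22,50)]
for sub in(["top"],["scene"],["top","scene"]):
    print(sub,"slip",silh({k:gm[k] for k in sub},G,12,[549,-278,.58]))
E
```

```text
t 0.10 q [-1.26  0.49  1.35  0.    1.3  -0.1 ] p [ 245.5 -574.4  213.4] F [-0.4  0.4  0.4] w 0.091 g 0
dp [0.5701, -0.3353, 0.0638] ang [-0.1, 0.0, 42.1]
dp [0.5701, -0.3352, 0.1593] ang [-0.1, 0.0, 42.1]
{'top': np.float64(109.5), 'scene': np.float64(187.984375)}
['top'] slip (np.float64(548.260162910439), np.float64(-275.7362726691413), np.float64(35.93221711784297), [np.float64(0.2753593216833833)])
['scene'] slip (np.float64(550.3427763286703), np.float64(-278.78181551965923), np.float64(33.01964844955046), [np.float64(0.14231321839080457)])
['top', 'scene'] slip (np.float64(547.9236238680539), np.float64(-278.35979078414493), np.float64(34.46863779589612), [np.float64(0.2871277029783762), np.float64(0.17757074810871387)])
```

```bash
python3 -m inch '[{"hand":0.0912,"dp":[0.3,-0.176,0],"angular":[0,0,20]},{"hand":0.0912,"dp":[0.57,-0.335,0.063],"angular":[0,0,42]},{"hand":0.0912,"dp":[0.57,-0.335,0.063],"angular":[0,0,42]},{"hand":0.0912,"dp":[0.57,-0.335,0.063],"angular":[0,0,42]},{"hand":0.0912,"dp":[0.57,-0.335,0.063],"angular":[0,0,42]},{"hand":0.0912,"dp":[0.57,-0.335,0.063],"angular":[0,0,42]},{"hand":0.0912,"dp":[0.57,-0.335,0.063],"angular":[0,0,42]},{"hand":0.0912,"dp":[0.57,-0.335,0.063],"angular":[0,0,42]},{"hand":0.0912,"dp":[0.57,-0.335,0.063],"angular":[0,0,42]},{"hand":0.0912,"dp":[0.57,-0.335,0.063],"angular":[0,0,42]}]'
python3 -c "
from h import *
plan(([638,-42,110],down(-19)),([638,-42,54.5],down(-19)))"
```

```text
time: 1.35
tool_pos: [604.9, -87.2, 156.6]
orientation: [3.099, -0.515, -0.0]
contact_force: [0.6, -1.9, -0.2]
width: 0.998
grip_force: 0.0
t 1.35 q [-0.24  0.53  1.45 -0.    1.16  1.66] p [604.9 -87.2 156.6] F [ 0.6 -1.9 -0.2] w 0.091 g 0
dp [0.0167, -0.0535, 0.0466] ang [0.0, 0.0, 0.1]
dp [0.0167, -0.0535, 0.1021] ang [0.0, 0.0, 0.1]
```

```bash
python3 -m inch '[{"hand":0.0912,"dp":[0,-0.035,0.04],"angular":[0,0,0]},{"hand":0.0912,"dp":[0,-0.035,0.04],"angular":[0,0,0]},{"hand":0.0912,"dp":[0,-0.035,0.04],"angular":[0,0,0]},{"hand":0.0912,"dp":[0,-0.035,0.04],"angular":[0,0,0]}]'
python3 -c "
from h import *
plan(([638,-42,54.5],down(-19)))"
```

```text
time: 1.85
tool_pos: [615.6, -57.1, 117.9]
orientation: [3.099, -0.517, 0.002]
contact_force: [-0.9, -0.8, -0.1]
width: 0.999
grip_force: 0.0
t 1.85 q [-0.19  0.59  1.47 -0.    1.08  1.71] p [615.6 -57.1 117.9] F [-0.9 -0.8 -0.1] w 0.091 g 0
dp [0.0162, -0.0216, 0.0634] ang [-0.0, -0.1, 0.1]
```

```bash
python3 -m inch '[{"hand":0.0912,"dp":[0.016,-0.0215,0.02],"angular":[0,0,0]},{"hand":0.0912,"dp":[0.016,-0.0215,0.05],"angular":[0,0,0]},{"hand":0.0912,"dp":[0.016,-0.0215,0.063],"angular":[0,0,0]},{"hand":0.0912,"dp":[0.016,-0.0215,0.063],"angular":[0,0,0]}]'
python3 -c "
from h import *
plan(([638,-42,54],down(-19)))
cv2.imwrite('pics/a1.png',np.hstack([up(__import__('rig').grab_frame(n)[:,:,::-1],*r)[::2,::2] for n,r in(('top',(215,100,95,95)),('scene',(215,170,95,95)))]))"
```

```text
time: 2.35
tool_pos: [637.2, -41.5, 54.1]
orientation: [3.099, -0.516, -0.001]
contact_force: [0.5, 0.2, -0.7]
width: 1.003
grip_force: 0.0
t 2.35 q [-0.16  0.69  1.46 -0.    0.99  1.74] p [637.2 -41.5  54.1] F [ 0.5  0.2 -0.7] w 0.092 g 0
dp [0.0009, 0.0002, 0.0001] ang [0.0, 0.0, 0.1]
```

View pics/a1.png

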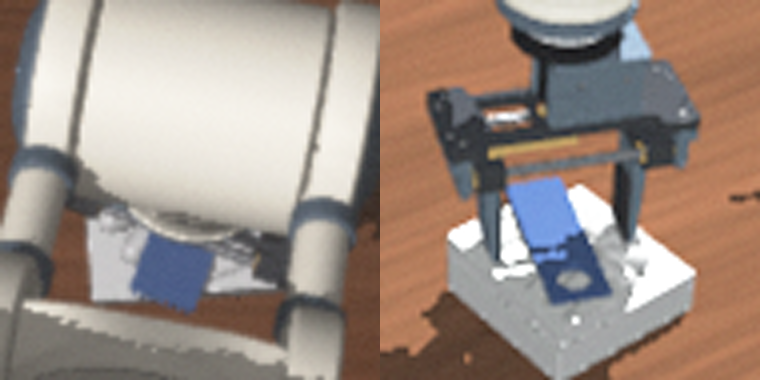

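The fingers straddle the drag evenly (scene crop: fingers at about (490,240) and (625,210), plate between them). I'll close and lift.

```bash
python3 -m inch '[{"hand":0.03,"dp":[0,0,0],"angular":[0,0,0]},{"hand":0.03,"dp":[0,0,0],"angular":[0,0,0]},{"hand":0.03,"dp":[0,0,0],"angular":[0,0,0]},{"hand":0.03,"dp":[0,0,0],"angular":[0,0,0]},{"hand":0.03,"dp":[0,0,0],"angular":[0,0,0]},{"hand":0.03,"dp":[0,0,0],"angular":[0,0,0]}]'
python3 -m inch '[{"hand":0.03,"dp":[0,0,-0.02],"angular":[0,0,0]},{"hand":0.03,"dp":[0,0,-0.06],"angular":[0,0,0]},{"hand":0.03,"dp":[0,0,-0.12],"angular":[0,0,0]},{"hand":0.03,"dp":[0,0,-0.18],"angular":[0,0,0]},{"hand":0.03,"dp":[0,0,-0.2],"angular":[0,0,0]},{"hand":0.03,"dp":[0,0,-0.2],"angular":[5,0,0]},{"hand":0.03,"dp":[0,0,-0.2],"angular":[5,0,0]}]'
python3 - <<'E'
from h import *
plan(); s=get_state(); print(R.from_rotvec(s["orientation"]).as_matrix().round(3)); print(s["qpos"])
for l in open("log.jsonl"): print(np.round(sum(json.loads(l),[]),4).tolist())
E
```

```text
time: 3.2
tool_pos: [637.4, -40.9, 53.9]
orientation: [3.099, -0.515, -0.0]
contact_force: [-0.2, -0.3, 0.9]
width: 0.479
grip_force: 30.0
time: 4.08
tool_pos: [637.0, -41.8, 253.9]
orientation: [-3.014, 0.503, -0.021]
contact_force: [0.4, -0.3, -3.4]
width: 0.476
grip_force: 30.0
t 4.08 q [-0.21  0.47  1.28  0.09  1.39  1.68] p [637.  -41.8 253.9] F [ 0.4 -0.3 -3.4] w 0.043 g 30
[[ 0.946 -0.324  0.028]
 [-0.325 -0.942  0.082]
 [-0.    -0.087 -0.996]]
[-0.20704013  0.47036806  1.27642804  0.08788213  1.38512223  1.67891963]
[-1.2625, 0.4941, 1.346, 0.0, 1.3025, -0.0955, 245.4763, -574.4311, 213.4131, -3.0768, -0.6298, 0.0002]
[-0.2409, 0.5325, 1.449, -0.0001, 1.1604, 1.6591, 604.9062, -87.2305, 156.5681, 3.0991, -0.5147, -0.0004]
[-0.189, 0.5854, 1.4703, -0.0001, 1.0845, 1.7123, 615.6209, -57.1233, 117.9198, 3.0987, -0.5167, 0.0023]
[-0.1584, 0.6902, 1.4638, -0.0001, 0.9881, 1.7425, 637.183, -41.4642, 54.0603, 3.0989, -0.5161, -0.0007]
[-0.207, 0.4704, 1.2764, 0.0879, 1.3851, 1.6789, 636.9517, -41.8065, 253.8756, -3.0139, 0.5034, -0.0213]
```

```bash
cat >> h.py <<'E'
def fk(q,P):
    a,l,h,L2,e,L3,d=P
    r1=R.from_euler("z",q[0]);r2=r1*R.from_euler("y",q[1]);r3=r2*R.from_euler("y",q[2]);r6=r3*R.from_euler("ZYZ",[q[3],q[4],q[5]+np.pi/2])
    return r1.apply([a,l,h])+r2.apply([0,0,L2])+r3.apply([e,0,L3])+r6.apply([0,0,d]), r6
def fitfk():
    D=[json.loads(l) for l in open("log.jsonl")]
    f=lambda P:np.concatenate([fk(q,P)[0]-p for q,p,o in D]+[.01*(P-[0,60,400,450,0,400,250])])
    s=least_squares(f,[0,60,400,450,0,400,250]); return s.x,f(s.x)[:-7].reshape(-1,3),D
E
python3 - <<'E'
from h import *
np.set_printoptions(precision=3,suppress=True)
P,r,D=fitfk(); print(P);print(r)
for q,p,o in D: print(np.degrees((fk(q,P)[1].inv()*R.from_rotvec(o)).as_rotvec()))
E
```

```text
[  1.93   59.587 260.642 589.141 114.087 385.133 353.435]
[[-0.007 -0.021  0.007]
 [ 0.226 -0.069 -0.125]
 [ 0.12  -0.037 -0.082]
 [-0.234  0.024  0.143]
 [-0.13   0.082  0.071]]
[ 0.  0. -0.]
[ 0.  0. -0.]
[-0.  0. -0.]
[-0. -0. -0.]
[ 0.  0. -0.]
```

```bash
cat >> h.py <<'E'
LO=np.array([-2.91,-.82,.22,-1.22,.12,-3.08]);HI=np.array([2.91,2.16,2.67,4.37,2.79,3.08])
def tilt(A,th): # plate/tool x at azimuth A raised th; tool z forward-down
    return (R.from_euler("z",A,degrees=True)*R.from_euler("y",-th,degrees=True)).as_matrix()@np.diag([1,-1,-1.])
def ik(p,Rm,q0,P):
    def f(q):
        x,r=fk(q,P); return np.r_[x-p,200*(r.inv()*R.from_matrix(Rm)).as_rotvec()]
    s=least_squares(f,np.clip(q0,LO+1e-3,HI-1e-3),bounds=(LO,HI)); return s.x,np.abs(s.fun).max()
E
python3 - <<'E'
from h import *
np.set_printoptions(precision=2,suppress=True)
P,_,D=fitfk()
def run(W,n=8):
    q=np.array(D[-1][0]); mq=0
    for (p0,A0,t0),(p1,A1,t1) in zip(W,W[1:]):
        for i in range(1,n+1):
            u=i/n; qn,e=ik((1-u)*np.array(p0)+u*np.array(p1),tilt(A0+u*(A1-A0),t0+u*(t1-t0)),q,P); mq=max(mq,np.abs(qn-q).max()); q=qn
        print(p1,A1,t1,q,"err %.1f maxstep %.2f"%(e,mq)); mq=0
p0=[637,-42,254]
for am in (20,40,60):
  for mid in ([520,60,300],[450,50,350]):
    print(am,mid); run([(p0,-19,0),(mid,am,0),(mid,am,45),(mid,am,90),([480,270,200],5,60),([560,280,180],5,55),([576,281,136],5,90)])
E
```

```text
20 [520, 60, 300]
[520, 60, 300] 20 0 [0.   0.27 1.46 0.   1.41 1.22] err 0.0 maxstep 0.09
[520, 60, 300] 20 45 [-0.3   0.02  2.11  0.95  0.55  0.21] err 0.0 maxstep 0.31
[520, 60, 300] 20 90 [-0.65  0.99  2.67  2.05  1.81 -2.03] err 7.8 maxstep 0.38
[480, 270, 200] 5 60 [ 0.75  0.5   2.33  3.96  0.81 -1.83] err 0.0 maxstep 0.35
[560, 280, 180] 5 55 [ 0.59  0.51  2.15  3.97  0.57 -2.01] err 0.0 maxstep 0.03
[576, 281, 136] 5 90 [ 0.66  1.21  2.23  3.74  1.82 -1.41] err 0.0 maxstep 0.18
20 [450, 50, 350]
[450, 50, 350] 20 0 [-0.02  0.12  1.52  0.    1.5   1.2 ] err 0.0 maxstep 0.09
[450, 50, 350] 20 45 [-0.44 -0.2   2.12  0.79  0.78  0.33] err 0.0 maxstep 0.22
[450, 50, 350] 20 90 [-1.    0.56  2.67  1.71  1.5  -1.65] err 18.6 maxstep 0.34
[480, 270, 200] 5 60 [ 0.75  0.5   2.33  3.96  0.81 -1.83] err 0.0 maxstep 0.52
[560, 280, 180] 5 55 [ 0.59  0.51  2.15  3.97  0.57 -2.01] err 0.0 maxstep 0.03
[576, 281, 136] 5 90 [ 0.66  1.21  2.23  3.74  1.82 -1.41] err 0.0 maxstep 0.18
40 [520, 60, 300]
[520, 60, 300] 40 0 [0.   0.27 1.46 0.   1.41 0.87] err 0.0 maxstep 0.11
[520, 60, 300] 40 45
[... 1170 characters left out ...]
.33  3.96  0.81 -1.83] err 0.0 maxstep 0.44
[560, 280, 180] 5 55 [ 0.59  0.51  2.15  3.97  0.57 -2.01] err 0.0 maxstep 0.03
[576, 281, 136] 5 90 [ 0.66  1.21  2.23  3.74  1.82 -1.41] err 0.0 maxstep 0.18
60 [450, 50, 350]
[450, 50, 350] 60 0 [-0.02  0.12  1.52  0.    1.5   0.5 ] err 0.0 maxstep 0.16
[450, 50, 350] 60 45 [-0.64  0.07  1.88  0.8   1.38 -0.35] err 0.0 maxstep 0.12
[450, 50, 350] 60 90 [-0.91  0.59  2.16  1.21  1.71 -1.21] err 0.0 maxstep 0.11
[480, 270, 200] 5 60 [ 0.75  0.5   2.33  3.96  0.81 -1.83] err 0.0 maxstep 0.49
[560, 280, 180] 5 55 [ 0.59  0.51  2.15  3.97  0.57 -2.01] err 0.0 maxstep 0.03
[576, 281, 136] 5 90 [ 0.66  1.21  2.23  3.74  1.82 -1.41] err 0.0 maxstep 0.18
```

```bash
python3 - <<'E'
from h import *
m=[540,60,300]
plan((m,tilt(50,0)),(m,tilt(50,30)),(m,tilt(50,60)))
E
```

```text
t 4.08 q [-0.21  0.47  1.28  0.09  1.39  1.68] p [637.  -41.8 253.9] F [ 0.4 -0.3 -3.4] w 0.043 g 30
dp [-0.1248, -0.0685, -0.0403] ang [-4.4, -3.0, -68.9]
dp [-0.1248, -0.0685, -0.0403] ang [13.7, 23.3, -68.2]
dp [-0.1248, -0.0685, -0.0403] ang [31.8, 49.4, -64.2]
```

```bash
python3 -m inch '[{"hand":0.03,"dp":[-0.04,-0.02,-0.04],"angular":[-4.4,-3,-10]},{"hand":0.03,"dp":[-0.08,-0.045,-0.04],"angular":[-4.4,-3,-20]},{"hand":0.03,"dp":[-0.125,-0.0685,-0.04],"angular":[-4.4,-3,-30]},{"hand":0.03,"dp":[-0.125,-0.0685,-0.04],"angular":[-4.4,-3,-40]},{"hand":0.03,"dp":[-0.125,-0.0685,-0.04],"angular":[-4.4,-3,-50]},{"hand":0.03,"dp":[-0.125,-0.0685,-0.04],"angular":[-4.4,-3,-60]},{"hand":0.03,"dp":[-0.125,-0.0685,-0.04],"angular":[-4.4,-3,-69]},{"hand":0.03,"dp":[-0.125,-0.0685,-0.04],"angular":[3,8,-69]},{"hand":0.03,"dp":[-0.125,-0.0685,-0.04],"angular":[8.5,16,-68.5]},{"hand":0.03,"dp":[-0.125,-0.0685,-0.04],"angular":[13.7,23.3,-68]}]'
python3 - <<'E'
from h import *
m=[540,60,300]
P,r,D=fitfk();print(P.round(1),abs(r).max())
plan((m,tilt(50,60)),([520,120,280],tilt(40,80)),([520,200,260],tilt(20,80)))
E
```

```text
time: 5.32
tool_pos: [539.5, 60.8, 299.7]
orientation: [-2.574, -1.196, -0.695]
contact_force: [0.5, 0.9, -3.4]
width: 0.478
grip_force: 30.0
[  1.9  59.6 260.3 589.7 114.6 385.1 353.2] 0.23144555887131446
t 5.33 q [-0.31  0.18  1.74  0.56  1.08  0.16] p [539.5  60.8 299.7] F [ 0.5  0.9 -3.4] w 0.044 g 30
dp [-0.0001, 0.0009, -0.0004] ang [0.1, 29.8, -0.1]
dp [0.0183, -0.0531, 0.0334] ang [-8.3, 49.7, 5.8]
dp [0.0611, -0.1047, 0.0814] ang [-25.2, 48.6, 17.6]
```

```bash
cat > w.py <<'E'
from h import *
T,S="top","scene"
o=[(T,(50,50,12),(122.2,148)),(T,(50,-50,12),(158.3,145)),(T,(-50,-50,12),(160.5,181.7)),(T,(-50,50,12),(124.2,184.7)),
 (T,(38,0,230),(114.2,137.2)),(T,(-45,0,217),(117.8,175.3)),(T,(-30,0,185),(122,169.2)),
 (S,(-45,0,217),(329.7,141.3)),(S,(-30,0,185),(331.7,151.3)),(S,(38,0,230),(350,147.8)),
 (S,(-50,-50,12),(311.7,198.3)),(S,(-50,50,12),(330.8,188.3)),(S,(50,-50,12),(331.7,212.5)),(S,(50,50,12),(352.5,202))]
o=[(n,m,np.array(u)-.42) for n,m,u in o]
H=fit(o,[600,283,.09])[0]; Ha=np.degrees(H[2])
def hk(x,z,y=0): return np.r_[H[:2]+R.from_euler("z",H[2]).apply([x,y,0])[:2],z]
def holeto(x,z,th,y=0): # tcp pose with the hole at hook-frame (x,y,z)
    Rm=tilt(Ha,th); return hk(x,z,y)-Rm@np.array([45.5,0,-1]),Rm
E
python3 - <<'E'
from w import *
np.set_printoptions(precision=2,suppress=True)
print(H[:2],Ha)
for s in(T,S): print(s,fit([a for a in o if a[0]==s],[600,283,.09])[0])
P,_,D=fitfk(); q=np.array(json.loads(open("log.jsonl").readlines()[-1])[0])
W=[([540,60,300],tilt(50,30)),([520,120,280],tilt(40,80)),([500,200,260],tilt(20,80)),holeto(-95,270,60),holeto(-62,250,55),holeto(-45,215,55),holeto(-32,189,70),holeto(-25,181,90)]
from scipy.spatial.transform import Slerp
for (p0,R0),(p1,R1) in zip(W,W[1:]):
    sl=Slerp([0,1],R.from_matrix([R0,R1])); m=0
    for u in np.linspace(0,1,9)[1:]:
        qn,e=ik((1-u)*np.array(p0)+u*np.array(p1),sl(u).as_matrix(),q,P); m=max(m,abs(qn-q).max()); q=qn
    print(np.array(p1),q,"%.1f %.2f"%(e,m))
plan(*W[1:4])
E
```

```text
[600.39 283.66] 5.240171273943691
top [599.99 283.98   0.1 ]
scene [602.46 281.52   0.07]
[520 120 280] [-0.61  0.65  2.43  1.83  1.38 -1.51] 0.0 0.24
[500 200 260] [ 0.15  0.83  2.67  2.96  1.7  -1.64] 9.4 0.22
[484.   272.98 230.1 ] [ 0.74  0.41  2.28  4.05  0.72 -1.98] 0.0 0.22
[513.48 275.69 212.16] [ 0.66  0.41  2.2   4.11  0.56 -2.11] 0.0 0.02
[530.41 277.24 177.16] [ 0.63  0.51  2.2   3.95  0.62 -1.95] 0.0 0.02
[553.97 279.4  145.9 ] [ 0.66  0.85  2.29  3.71  1.22 -1.57] 0.0 0.08
[576.49 281.47 135.5 ] [ 0.66  1.21  2.24  3.73  1.83 -1.4 ] 0.0 0.09
t 5.33 q [-0.31  0.18  1.74  0.56  1.08  0.16] p [539.5  60.8 299.7] F [ 0.5  0.9 -3.4] w 0.044 g 30
dp [0.0183, -0.0531, 0.0334] ang [-8.3, 49.7, 5.8]
dp [0.0499, -0.12, 0.0749] ang [-25.2, 48.6, 17.6]
dp [0.0742, -0.1793, 0.1236] ang [-31.9, 28.2, 31.8]
```

```bash
python3 - <<'E'
from w import *
np.set_printoptions(precision=2,suppress=True)
P,_,D=fitfk(); q=np.array(json.loads(open("log.jsonl").readlines()[-1])[0])
W=[([540,60,300],tilt(50,30)),([550,110,290],tilt(40,70)),([540,180,290],tilt(22,70)),holeto(-95,280,60)]
from scipy.spatial.transform import Slerp
for (p0,R0),(p1,R1) in zip(W,W[1:]):
    sl=Slerp([0,1],R.from_matrix([R0,R1])); m=0
    for u in np.linspace(0,1,9)[1:]:
        qn,e=ik((1-u)*np.array(p0)+u*np.array(p1),sl(u).as_matrix(),q,P); m=max(m,abs(qn-q).max()); q=qn
    print(np.array(p1),q,"%.1f %.2f"%(e,m))
plan(*W[1:4])
E
```

```text
[550 110 290] [-0.53  0.4   2.26  1.71  1.1  -1.06] 0.0 0.18
[540 180 290] [-0.02  0.37  2.44  2.66  0.92 -1.41] 0.0 0.15
[484.   272.98 240.1 ] [ 0.74  0.38  2.27  4.09  0.7  -2.03] 0.0 0.19
t 5.33 q [-0.31  0.18  1.74  0.56  1.08  0.16] p [539.5  60.8 299.7] F [ 0.5  0.9 -3.4] w 0.044 g 30
dp [0.0335, -0.0237, 0.0307] ang [-7.7, 39.7, 6.4]
dp [0.0741, -0.0765, 0.0543] ang [-21.8, 39.0, 18.2]
dp [0.0792, -0.1793, 0.115] ang [-31.9, 28.2, 31.8]
```

```bash
python3 -m inch '[{"hand":0.03,"dp":[0.008,-0.006,0.008],"angular":[-2,10,1.6]},{"hand":0.03,"dp":[0.017,-0.012,0.015],"angular":[-4,20,3.2]},{"hand":0.03,"dp":[0.025,-0.018,0.023],"angular":[-6,30,4.8]},{"hand":0.03,"dp":[0.0335,-0.0237,0.031],"angular":[-7.7,39.7,6.4]},{"hand":0.03,"dp":[0.0335,-0.0237,0.031],"angular":[-7.7,39.7,6.4]},{"hand":0.03,"dp":[0.054,-0.05,0.043],"angular":[-15,39.5,12]},{"hand":0.03,"dp":[0.074,-0.0765,0.054],"angular":[-21.8,39,18.2]},{"hand":0.03,"dp":[0.074,-0.0765,0.054],"angular":[-21.8,39,18.2]},{"hand":0.03,"dp":[0.074,-0.0765,0.054],"angular":[-21.8,39,18.2]},{"hand":0.03,"dp":[0.074,-0.0765,0.054],"angular":[-21.8,39,18.2]}]'
python3 - <<'E'
from w import *
P,r,D=fitfk();print(P.round(1),abs(r).max())
plan(([540,180,290],tilt(22,70)),holeto(-95,280,60),holeto(-62,250,55))
E
```

```text
time: 6.58
tool_pos: [538.9, 182.7, 289.6]
orientation: [-2.364, -0.467, -1.648]
contact_force: [0.1, 0.8, -1.9]
width: 0.476
grip_force: 30.0
[ -0.   59.6 256.7 596.7 117.9 384.4 352.6] 0.020608401701679213
t 6.58 q [-0.01  0.37  2.43  2.66  0.91 -1.4 ] p [538.9 182.7 289.6] F [ 0.1  0.8 -1.9] w 0.043 g 30
dp [0.0004, 0.0029, -0.0001] ang [-0.3, 0.2, 0.1]
dp [-0.0521, -0.1044, 0.0017] ang [-15.5, -9.7, 7.3]
dp [-0.0686, -0.0957, 0.0379] ang [-15.2, -14.7, 7.9]
```

```bash
python3 -m inch '[{"hand":0.03,"dp":[-0.018,-0.035,0],"angular":[-5,-3,2.4]},{"hand":0.03,"dp":[-0.035,-0.07,0],"angular":[-10,-6.5,4.8]},{"hand":0.03,"dp":[-0.052,-0.1044,0.0017],"angular":[-15.5,-9.7,7.3]},{"hand":0.03,"dp":[-0.052,-0.1044,0.0017],"angular":[-15.5,-9.7,7.3]},{"hand":0.03,"dp":[-0.052,-0.1044,0.0017],"angular":[-15.5,-9.7,7.3]},{"hand":0.03,"dp":[-0.052,-0.1044,0.0017],"angular":[-15.5,-9.7,7.3]},{"hand":0.03,"dp":[-0.0686,-0.0957,0.038],"angular":[-15.2,-14.7,7.9]},{"hand":0.03,"dp":[-0.0686,-0.0957,0.038],"angular":[-15.2,-14.7,7.9]},{"hand":0.03,"dp":[-0.0686,-0.0957,0.038],"angular":[-15.2,-14.7,7.9]}]'
python3 - <<'E'
from w import *
plan(holeto(-62,250,55),holeto(-55,235,55),holeto(-45,215,55),holeto(-38,200,60),holeto(-32,189,70))
import rig
s=get_state();Rm=R.from_rotvec(s["orientation"])
V=[[65,22,-4],[65,-22,-4],[-65,-22,-4],[-65,22,-4],[45.5,0,-4]]
fr={}
L=[]
for n,(u,v) in((T,(85,110)),(S,(290,100))):
    f=rig.grab_frame(n)[:,:,::-1].copy(); cv2.imwrite(f"pics/b_{n}.png",f)
    print(n,"pred hole",proj(n,Rm.apply(V[4])+s["tool_pos"]).round(1),"tip",proj(n,hk(-45,219)).round(1))
    L.append(cv2.resize(f[v:v+85,u:u+85],None,fx=4.7,fy=4.7,interpolation=cv2.INTER_CUBIC))
cv2.imwrite("pics/b.png",np.hstack(L))
E
```

```text
time: 7.7
tool_pos: [516.5, 272.2, 212.9]
orientation: [-2.749, -0.118, -1.436]
contact_force: [0.4, -0.1, -2.0]
width: 0.479
grip_force: 30.0
t 7.70 q [ 0.65  0.41  2.2   4.11  0.56 -2.11] p [516.5 272.2 212.9] F [ 0.4 -0.1 -2. ] w 0.044 g 30
dp [-0.0022, -0.0037, -0.0018] ang [0.4, -0.2, -0.1]
dp [-0.0105, -0.0038, 0.0125] ang [0.4, -0.2, -0.1]
dp [-0.0212, -0.0039, 0.0321] ang [0.4, -0.2, -0.1]
dp [-0.0292, -0.004, 0.0504] ang [0.4, 4.8, -0.1]
dp [-0.0333, -0.0041, 0.0694] ang [0.4, 14.8, -0.1]
top pred hole [[114.7 181.2]] tip [[117.4 174.7]]
scene pred hole [[325.5 128.5]] tip [[329.  139.6]]
```

View pics/b.png

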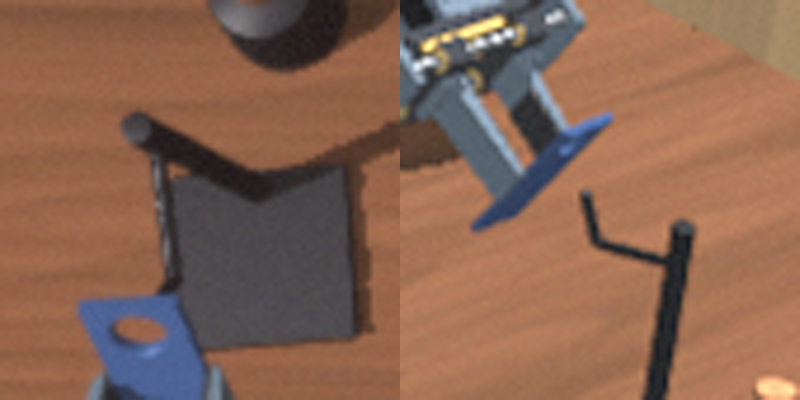

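```bash
python3 -m inch '[{"hand":0.03,"dp":[-0.0022,-0.0032,-0.0018],"angular":[0.4,-0.2,-0.1]},{"hand":0.03,"dp":[-0.0022,-0.0032,-0.0018],"angular":[0.4,-0.2,-0.1]},{"hand":0.03,"dp":[-0.0105,-0.0033,0.0125],"angular":[0.4,-0.2,-0.1]},{"hand":0.03,"dp":[-0.016,-0.0033,0.022],"angular":[0.4,-0.2,-0.1]},{"hand":0.03,"dp":[-0.0212,-0.0034,0.0321],"angular":[0.4,-0.2,-0.1]},{"hand":0.03,"dp":[-0.0212,-0.0034,0.0321],"angular":[0.4,-0.2,-0.1]}]'
python3 - <<'E'
from w import *
plan(holeto(-45,215,55),holeto(-38,200,60),holeto(-32,190,70),holeto(-26,184,85),holeto(-24,182,90))
import rig
f=rig.grab_frame(S)[100:185,290:375,::-1];g=rig.grab_frame(T)[110:195,85:170,::-1]
cv2.imwrite("pics/c.png",np.hstack([cv2.resize(x,None,fx=4.7,fy=4.7,interpolation=cv2.INTER_CUBIC) for x in (g,f)]))
E
```

```text
time: 8.55
tool_pos: [529.4, 277.5, 176.2]
orientation: [-2.748, -0.128, -1.425]
contact_force: [0.1, -0.7, -1.6]
width: 0.474
grip_force: 30.0
t 8.55 q [ 0.63  0.51  2.2   3.95  0.62 -1.95] p [529.4 277.5 176.2] F [ 0.1 -0.7 -1.6] w 0.043 g 30
dp [0.0013, 0.0003, 0.0002] ang [-0.1, 0.2, 0.0]
dp [-0.0066, 0.0004, 0.0185] ang [-0.1, 5.2, 0.0]
dp [-0.0098, 0.0004, 0.037] ang [-0.1, 15.2, 0.0]
dp [-0.0064, 0.0004, 0.0562] ang [-0.1, 30.2, 0.0]
dp [-0.0047, 0.0004, 0.0623] ang [-0.1, 35.2, 0.0]
```

View pics/c.png

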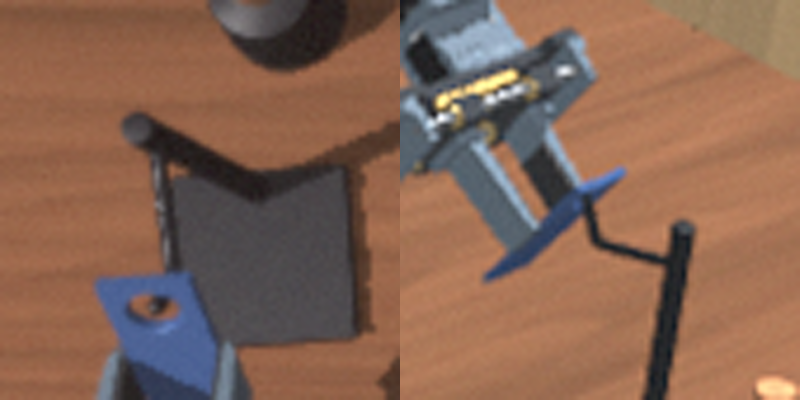

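The top view shows the tip inside the hole: tip at (155,303), hole centre at (154,307). I'll lower it along the bar while turning it upright.

```bash
python3 -m inch '[{"hand":0.03,"dp":[-0.002,0.0003,0.009],"angular":[0,3,0]},{"hand":0.03,"dp":[-0.0066,0.0004,0.0185],"angular":[0,5,0]},{"hand":0.03,"dp":[-0.0085,0.0004,0.028],"angular":[0,10,0]},{"hand":0.03,"dp":[-0.0098,0.0004,0.037],"angular":[0,15,0]},{"hand":0.03,"dp":[-0.0098,0.0004,0.037],"angular":[0,15,0]}]'
python3 - <<'E'
from w import *
plan(holeto(-32,190,70),holeto(-26,184,85),holeto(-24,182,90))
E
```

```text
time: 9.28
tool_pos: [553.5, 279.4, 145.1]
orientation: [-2.534, -0.12, -1.763]
contact_force: [-0.4, 0.6, -1.2]
width: 0.476
grip_force: 30.0
t 9.28 q [ 0.66  0.85  2.29  3.71  1.21 -1.57] p [553.5 279.4 145.1] F [-0.4  0.6 -1.2] w 0.043 g 30
dp [0.0019, 0.0, -0.0002] ang [-0.1, 0.3, 0.1]
dp [0.0002, 0.0, 0.0192] ang [-0.1, 15.3, 0.1]
dp [0.0003, 0.0, 0.0256] ang [-0.1, 20.3, 0.1]
```

```bash
python3 -m inch '[{"hand":0.03,"dp":[0.001,0,0.006],"angular":[0,5,0]},{"hand":0.03,"dp":[0.001,0,0.013],"angular":[0,10,0]},{"hand":0.03,"dp":[0,0,0.0195],"angular":[0,15.3,0]},{"hand":0.03,"dp":[0.0003,0,0.0256],"angular":[0,20.3,0]},{"hand":0.03,"dp":[0.0003,0,0.0256],"angular":[0,20.3,0]},{"hand":0.03,"dp":[0.0003,0,0.0256],"angular":[0,20.3,0]}]'
python3 - <<'E'
from w import *
plan(holeto(-24,182,90),holeto(-24,180.5,90),holeto(-24,179.5,90))
import rig
f=rig.grab_frame(S)[100:215,290:375,::-1];g=rig.grab_frame(T)[110:225,85:170,::-1]
cv2.imwrite("pics/d.png",np.hstack([cv2.resize(x,None,fx=4.7,fy=4.7,interpolation=cv2.INTER_CUBIC) for x in (g,f)]))
E
```

```text
time: 10.02
tool_pos: [578.2, 281.5, 140.0]
orientation: [-2.173, -0.099, -2.175]
contact_force: [0.3, 0.2, -2.1]
width: 0.475
grip_force: 30.0
t 10.03 q [ 0.65  1.2   2.24  3.72  1.82 -1.41] p [578.2 281.5 140. ] F [ 0.3  0.2 -2.1] w 0.043 g 30
dp [-0.0035, -0.0001, -0.0007] ang [-0.0, -0.1, -0.1]
dp [-0.005, -0.0001, -0.0007] ang [-0.0, -0.1, -0.1]
dp [-0.006, -0.0001, -0.0007] ang [-0.0, -0.1, -0.1]
```

View pics/d.png

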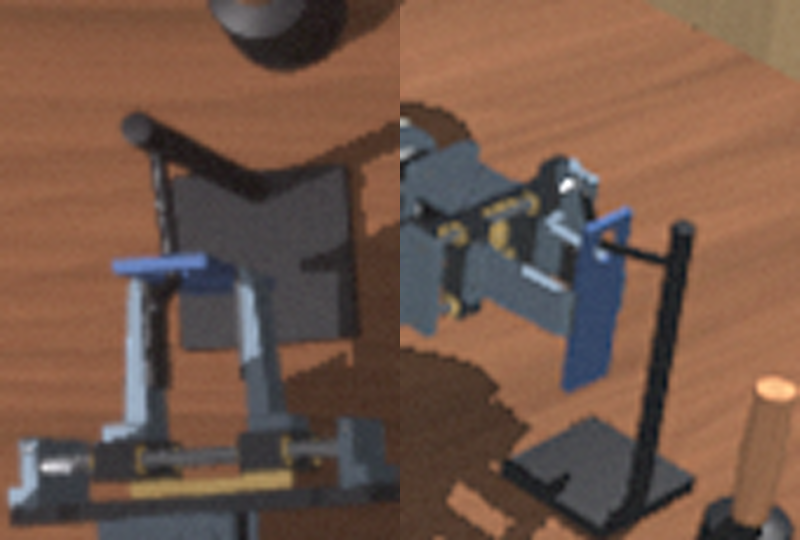

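The plate hangs upright with the bar passing through the hole (scene crop (605,243)). I'll lower it the last few mm while watching the force.

```bash
python3 -m inch '[{"hand":0.03,"dp":[-0.002,0,0],"angular":[0,0,0]},{"hand":0.03,"dp":[-0.004,0,0],"angular":[0,0,0]},{"hand":0.03,"dp":[-0.004,0,0],"angular":[0,0,0]}]'
python3 -m inch '[{"hand":0.03,"dp":[-0.0015,0,0],"angular":[0,0,0]},{"hand":0.03,"dp":[-0.0015,0,0],"angular":[0,0,0]}]'
```

```text
time: 10.5
tool_pos: [578.0, 281.7, 134.8]
orientation: [-2.171, -0.1, -2.176]
contact_force: [-0.4, 0.3, -2.0]
width: 0.475
grip_force: 30.0
time: 10.75
tool_pos: [578.0, 281.7, 133.2]
orientation: [-2.171, -0.1, -2.176]
contact_force: [0.4, 0.4, -1.6]
width: 0.481
grip_force: 30.0
```

```bash
python3 -m inch '[{"hand":0.03,"dp":[-0.0015,0,0],"angular":[0,0,0]},{"hand":0.03,"dp":[-0.0015,0,0],"angular":[0,0,0]}]'
python3 -m inch '[{"hand":0.03,"dp":[-0.0015,0,0],"angular":[0,0,0]},{"hand":0.03,"dp":[-0.0015,0,0],"angular":[0,0,0]}]'
```

```text
time: 11.0
tool_pos: [578.1, 281.7, 131.7]
orientation: [-2.17, -0.1, -2.176]
contact_force: [0.5, 0.4, -3.1]
width: 0.477
grip_force: 30.0
time: 11.25
tool_pos: [578.1, 281.8, 130.9]
orientation: [-2.169, -0.099, -2.178]
contact_force: [0.5, -0.5, 5.1]
width: 0.48
grip_force: 30.0
```

```bash
python3 -m inch '[{"hand":0.06,"dp":[0,0,0],"angular":[0,0,0]},{"hand":0.09,"dp":[0,0,0],"angular":[0,0,0]},{"hand":0.09,"dp":[0,0,0],"angular":[0,0,0]},{"hand":0.09,"dp":[0,0,0],"angular":[0,0,0]},{"hand":0.09,"dp":[0,0,0],"angular":[0,0,0]},{"hand":0.09,"dp":[0,0,-0.03],"angular":[0,0,0]},{"hand":0.09,"dp":[0,0,-0.07],"angular":[0,0,0]},{"hand":0.09,"dp":[0,0,-0.1],"angular":[0,0,0]},{"hand":0.09,"dp":[0,0,-0.1],"angular":[0,0,0]}]'
python3 - <<'E'
from w import *
plan()
import rig
f=rig.grab_frame(S)[100:215,290:375,::-1];g=rig.grab_frame(T)[110:225,85:170,::-1]
cv2.imwrite("pics/e.png",np.hstack([cv2.resize(x,None,fx=4.7,fy=4.7,interpolation=cv2.INTER_CUBIC) for x in (g,f)]))
E
```

```text
time: 12.38
tool_pos: [477.2, 273.3, 129.3]
orientation: [-2.172, -0.105, -2.174]
contact_force: [0.7, -0.3, -0.5]
width: 0.987
grip_force: 0.0
t 12.38 q [ 0.86  1.38  2.39  4.02  2.01 -1.1 ] p [477.2 273.3 129.3] F [ 0.7 -0.3 -0.5] w 0.090 g 0
```

View pics/e.png

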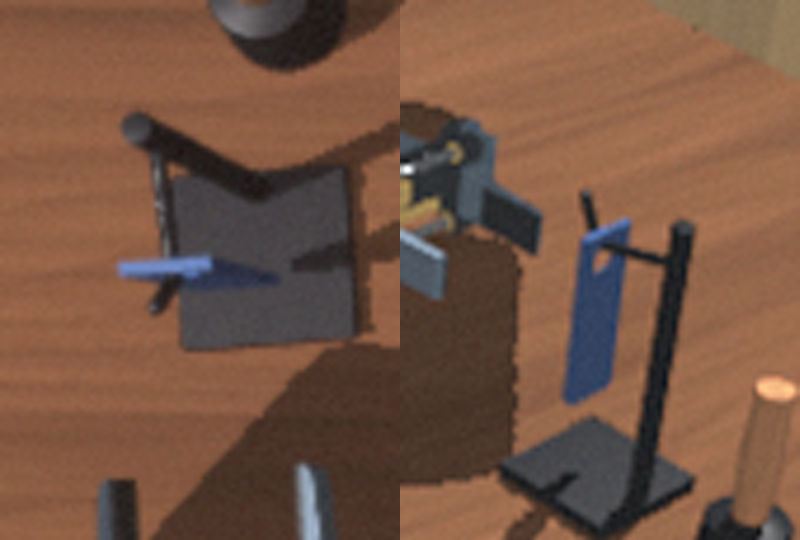

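The drag hangs free on the hook: the bar goes through the hole at scene crop (605,255) and the gripper is clear of it. Next I'll plan the way back and on to the slip.

```bash
cat >> w.py <<'E'
from scipy.spatial.transform import Slerp
def sim(W,n=10):
    P,_,D=fitfk(); s=get_state(); q=s["qpos"]; W=[(s["tool_pos"],R.from_rotvec(s["orientation"]).as_matrix())]+list(W)
    for (p0,R0),(p1,R1) in zip(W,W[1:]):
        sl=Slerp([0,1],R.from_matrix([R0,R1])); m=0;E=0
        for u in np.linspace(0,1,n+1)[1:]:
            qn,e=ik((1-u)*np.array(p0)+u*np.array(p1),sl(u).as_matrix(),q,P); m=max(m,abs(qn-q).max()); E=max(E,e); q=qn
        print(np.array(p1).round(),q.round(2),"err %.1f step %.2f"%(E,m))
ROS=np.array([648,-33.5,5.4])
def final(z=152): # slip mid above rosette; tool x = -slip x; returns (mid, R)
    A=np.radians(ROS[2]); u=np.array([np.cos(A),np.sin(A),0]); v=np.array([-np.sin(A),np.cos(A),0])
    x=v; z_=(u-[0,0,1])/2**.5; return np.r_[ROS[:2],z],np.c_[x,np.cross(z_,x),z_]
E
python3 - <<'E'
from w import *
W=[([477,268,240],tilt(5,60)),([540,180,290],tilt(22,70)),([550,110,290],tilt(40,70)),([540,60,300],tilt(50,30)),([540,20,280],tilt(60,0)),([548,-130,200],tilt(125,0)),([548,-278,120],tilt(214.5,0)),([548,-278,38],tilt(214.5,0)),([548,-278,150],tilt(214.5,0)),([600,-150,220],tilt(150,0)),([640,-40,200],tilt(95.4,0)),final()]
sim(W); plan(*W[:5])
E
```

```text
[477 268 240] [ 0.75  0.38  2.29  4.09  0.71 -2.02] err 0.0 step 0.16
[540 180 290] [-0.02  0.37  2.44  2.66  0.92 -1.41] err 0.0 step 0.15
[550 110 290] [-0.53  0.4   2.26  1.71  1.1  -1.06] err 0.0 step 0.12
[540  60 300] [-0.31  0.18  1.73  0.55  1.09  0.16] err 0.0 step 0.14
[540  20 280] [-0.07  0.31  1.46  0.    1.37  0.45] err 0.0 step 0.07
[ 548 -130  200] [-0.34  0.42  1.52  0.    1.2  -0.95] err 0.0 step 0.14
[ 548 -278  120] [-0.57  0.58  1.48 -0.    1.09 -2.74] err 0.0 step 0.18
[ 548 -278   38] [-0.57  0.69  1.54 -0.    0.92 -2.74] err 0.0 step 0.02
[ 548 -278  150] [-0.57  0.54  1.45 -0.    1.15 -2.74] err 0.0 step 0.02
[ 600 -150  220] [-0.34  0.48  1.35  0.    1.31 -1.39] err 0.0 step 0.14
[640 -40 200] [-0.16  0.53  1.32 -0.    1.29 -0.25] err 0.0 step 0.11
[648. -34. 152.] [-0.29  0.48  2.05  2.05  0.3  -2.35] err 0.0 step 0.64
t 12.47 q [ 0.86  1.38  2.39  4.01  2.01 -1.1 ] p [478.6 272.8 129.8] F [ 0.5  0.6 -0.1] w 0.090 g 0
dp [0.1102, 0.0046, -0.0018] ang [-0.4, -30.1, 0.1]
dp [0.1602, 0.098, 0.0528] ang [16.5, -20.0, -2.9]
dp [0.1602, 0.1687, 0.0562] ang [34.3, -19.5, -6.0]
dp [0.1703, 0.2175, 0.0416] ang [40.4, -57.0, -23.3]
dp [0.1504, 0.2573, 0.0378] ang [42.6, -82.6, -42.6]
```

```bash
cat >> w.py <<'E'
def lean(az): # tool x = slip x at azimuth az, label face up 45 deg, tool z = -slip z
    a=np.radians(az); x=np.array([np.cos(a),np.sin(a),0]); y=np.array([-np.sin(a),np.cos(a),1])/2**.5; z=np.cross(x,y); return np.c_[x,-y,-z]
E
python3 - <<'E'
from w import *
W=[([477,268,240],tilt(5,60)),([540,180,290],tilt(22,70)),([550,110,290],tilt(40,70)),([540,60,300],tilt(50,30)),([548,-130,200],tilt(40,0)),([548,-278,120],tilt(34.5,0)),([548,-278,38],tilt(34.5,0)),([548,-278,200],tilt(34.5,0)),
([560,-240,240],lean(34.5)),([600,-120,240],lean(-20)),([648,-33.5,240],lean(-60)),([648,-33.5,220],lean(-84.6)),([648,-33.5,152],lean(-84.6))]
sim(W)
E
```

```text
[477 268 240] [ 0.75  0.38  2.29  4.09  0.71 -2.02] err 0.0 step 0.16
[540 180 290] [-0.02  0.37  2.44  2.66  0.92 -1.41] err 0.0 step 0.15
[550 110 290] [-0.53  0.4   2.26  1.71  1.1  -1.06] err 0.0 step 0.12
[540  60 300] [-0.31  0.18  1.73  0.55  1.09  0.16] err 0.0 step 0.14
[ 548 -130  200] [-0.34  0.42  1.52 -0.    1.2   0.53] err 0.0 step 0.06
[ 548 -278  120] [-0.57  0.58  1.48 -0.    1.09  0.4 ] err 0.0 step 0.02
[ 548 -278   38] [-0.57  0.69  1.54 -0.    0.92  0.4 ] err 0.0 step 0.02
[ 548 -278  200] [-0.57  0.49  1.39  0.    1.26  0.4 ] err 0.0 step 0.04
[ 560 -240  240] [-0.64  0.87  0.79  0.29  2.22  0.42] err 0.0 step 0.11
[ 600 -120  240] [-0.7   0.57  1.43  0.73  1.49  1.02] err 0.0 step 0.09
[648. -34. 240.] [-0.48  0.37  1.83  1.05  0.76  1.4 ] err 0.0 step 0.08
[648. -34. 220.] [-0.29  0.34  1.98  1.33  0.28  1.54] err 0.0 step 0.05
[648. -34. 152.] [-0.29  0.48  2.05  2.05  0.3   0.79] err 0.0 step 0.08
```

```bash
python3 -m inch '[{"hand":0.0912,"dp":[0.04,0.002,-0.001],"angular":[0,-5,0]},{"hand":0.0912,"dp":[0.08,0.004,-0.002],"angular":[0,-15,0]},{"hand":0.0912,"dp":[0.11,0.005,-0.002],"angular":[0,-25,0]},{"hand":0.0912,"dp":[0.11,0.005,-0.002],"angular":[0,-30,0]},{"hand":0.0912,"dp":[0.11,0.005,-0.002],"angular":[0,-30,0]},{"hand":0.0912,"dp":[0.135,0.05,0.025],"angular":[8,-25,-1.5]},{"hand":0.0912,"dp":[0.16,0.098,0.053],"angular":[16.5,-20,-3]},{"hand":0.0912,"dp":[0.16,0.098,0.053],"angular":[16.5,-20,-3]},{"hand":0.0912,"dp":[0.16,0.098,0.053],"angular":[16.5,-20,-3]},{"hand":0.0912,"dp":[0.16,0.098,0.053],"angular":[16.5,-20,-3]}]'
```

```text
time: 13.72
tool_pos: [541.4, 179.3, 291.5]
orientation: [-2.364, -0.458, -1.663]
contact_force: [0.3, 0.3, 0.7]
width: 0.999
grip_force: 0.0
```

```bash
python3 - <<'E'
from w import *
plan(([550,110,290],tilt(40,70)),([540,60,300],tilt(50,30)),([540,0,280],tilt(50,0)))
E
```

```text
t 13.72 q [-0.01  0.37  2.43  2.67  0.92 -1.42] p [541.4 179.3 291.5] F [0.3 0.3 0.7] w 0.091 g 0
dp [-0.0076, 0.0676, -0.0161] ang [17.2, -0.2, -6.0]
dp [-0.0078, 0.1103, -0.0456] ang [22.2, -39.3, -18.3]
dp [-0.0344, 0.166, -0.0597] ang [17.4, -68.7, -24.4]
```

```bash
python3 -m inch '[{"hand":0.0912,"dp":[-0.004,0.034,-0.008],"angular":[8.6,0,-3]},{"hand":0.0912,"dp":[-0.0076,0.0676,-0.016],"angular":[17.2,0,-6]},{"hand":0.0912,"dp":[-0.0076,0.0676,-0.016],"angular":[17.2,0,-6]},{"hand":0.0912,"dp":[-0.0078,0.08,-0.025],"angular":[19,-10,-10]},{"hand":0.0912,"dp":[-0.0078,0.09,-0.032],"angular":[20,-20,-13]},{"hand":0.0912,"dp":[-0.0078,0.1,-0.04],"angular":[21,-30,-16]},{"hand":0.0912,"dp":[-0.0078,0.11,-0.0456],"angular":[22.2,-39.3,-18.3]},{"hand":0.0912,"dp":[-0.017,0.13,-0.05],"angular":[21,-49,-20]},{"hand":0.0912,"dp":[-0.026,0.15,-0.055],"angular":[19,-59,-22]},{"hand":0.0912,"dp":[-0.0344,0.166,-0.06],"angular":[17.4,-68.7,-24.4]}]'
python3 - <<'E'
from w import *
plan(([548,-200,200],tilt(34.5,0)),([548,-277,130],tilt(34.5,0)))
E
```

```text
time: 14.98
tool_pos: [539.5, -1.7, 280.3]
orientation: [-2.788, -1.283, -0.226]
contact_force: [-0.1, 1.0, -0.3]
width: 1.001
grip_force: 0.0
t 14.97 q [-0.21  0.26  1.55  0.15  1.26  0.46] p [539.5  -1.7 280.3] F [-0.1  1.  -0.3] w 0.091 g 0
dp [-0.1561, 0.1352, 0.0566] ang [-1.0, -9.2, 14.9]
dp [-0.225, 0.1851, 0.1165] ang [-1.0, -9.2, 14.9]
```

```bash
python3 -m inch '[{"hand":0.0912,"dp":[-0.05,0.04,0.017],"angular":[-1,-9,2]},{"hand":0.0912,"dp":[-0.09,0.08,0.035],"angular":[-1,-9.2,8]},{"hand":0.0912,"dp":[-0.13,0.115,0.05],"angular":[-1,-9.2,14.9]},{"hand":0.0912,"dp":[-0.156,0.135,0.057],"angular":[-1,-9.2,14.9]},{"hand":0.0912,"dp":[-0.225,0.185,0.1165],"angular":[-1,-9.2,14.9]},{"hand":0.0912,"dp":[-0.225,0.185,0.1165],"angular":[-1,-9.2,14.9]},{"hand":0.0912,"dp":[-0.225,0.185,0.1165],"angular":[-1,-9.2,14.9]},{"hand":0.0912,"dp":[-0.225,0.185,0.1165],"angular":[-1,-9.2,14.9]}]'
python3 - <<'E'
from w import *
import rig
plan(([548,-277,60],tilt(34.5,0)),([548,-277,38],tilt(34.5,0)))
s=cv2.imread("pics/scene0.png"); f=rig.grab_frame(S)[:,:,::-1]; cv2.imwrite("pics/f_s.png",f)
t=rig.grab_frame(T)[:,:,::-1]; cv2.imwrite("pics/f_t.png",t)
# drag still hung? blue pixels near the hook
for n,im in((S,f),(T,t)):
    b,g,r=[a.astype(int) for a in cv2.split(im)]; v,u=np.nonzero(b-r>50); print(n,len(u),np.median(u) if len(u) else 0,np.median(v) if len(v) else 0)
print(proj(S,hk(-26,132)),proj(T,hk(-26,197)))
# rosette refit from uncovered white top
E
```

```text
time: 15.98
tool_pos: [547.6, -273.1, 126.8]
orientation: [-2.993, -0.933, -0.002]
contact_force: [-1.0, 0.6, 0.2]
width: 1.001
grip_force: 0.0
t 15.97 q [-0.56  0.57  1.47  0.01  1.1   0.4 ] p [ 547.6 -273.1  126.8] F [-1.   0.6  0.2] w 0.091 g 0
dp [-0.0021, 0.0038, 0.0668] ang [-0.4, -0.2, 0.1]
dp [-0.0021, 0.004, 0.0888] ang [-0.4, -0.2, 0.1]
scene 1124 285.0 12.0
top 41 121.0 166.0
[[330.03773277 165.49119012]] [[120.06850845 167.08038556]]
```

```bash
python3 -m inch '[{"hand":0.0912,"dp":[-0.002,0.0038,0.02],"angular":[-0.4,-0.2,0.1]},{"hand":0.0912,"dp":[-0.002,0.0038,0.05],"angular":[-0.4,-0.2,0.1]},{"hand":0.0912,"dp":[-0.002,0.0038,0.075],"angular":[-0.4,-0.2,0.1]},{"hand":0.0912,"dp":[-0.002,0.0038,0.0885],"angular":[-0.4,-0.2,0.1]},{"hand":0.0912,"dp":[-0.002,0.0038,0.0885],"angular":[-0.4,-0.2,0.1]}]'
python3 - <<'E'
from w import *
import rig
plan(([548,-277,38],tilt(34.5,0)))
f=rig.grab_frame(S)[:,:,::-1]; cv2.imwrite("pics/g_s.png",f)
s=get_state();Rm=R.from_rotvec(s["orientation"]);p=s["tool_pos"]
# dark-green pixels now vs before, mean positions
for n in("pics/scene0.png","pics/g_s.png"):
    b,g,r=[a.astype(int) for a in cv2.split(cv2.imread(n)[228:256,152:184])]; m=(g-r>-4)&(r+g+b<330); v,u=np.nonzero(m); print(n,m.sum(),u.mean()+152,v.mean()+228)
E
```

```text
time: 16.7
tool_pos: [548.1, -275.5, 37.3]
orientation: [-2.999, -0.934, 0.002]
contact_force: [0.9, -0.0, -0.3]
width: 1.005
grip_force: 0.0
t 16.70 q [-0.56  0.69  1.54 -0.    0.92  0.4 ] p [ 548.1 -275.5   37.3] F [ 0.9 -0.  -0.3] w 0.092 g 0
dp [-0.0009, 0.0012, -0.0007] ang [-0.1, 0.0, 0.1]
pics/scene0.png 187 166.27272727272728 240.9625668449198
pics/g_s.png 557 164.74326750448833 239.33213644524238
```

```bash
python3 -m inch '[{"hand":0.03,"dp":[-0.001,0.0015,-0.0005],"angular":[0,0,0]},{"hand":0.03,"dp":[-0.001,0.0015,-0.0005],"angular":[0,0,0]},{"hand":0.012,"dp":[-0.001,0.0015,-0.0005],"angular":[0,0,0]},{"hand":0.012,"dp":[-0.001,0.0015,-0.0005],"angular":[0,0,0]},{"hand":0.012,"dp":[-0.001,0.0015,-0.0005],"angular":[0,0,0]}]'
python3 -m inch '[{"hand":0.0,"dp":[0,0,0],"angular":[0,0,0]},{"hand":0.0,"dp":[0,0,0],"angular":[0,0,0]},{"hand":0.0,"dp":[0,0,0],"angular":[0,0,0]},{"hand":0.0,"dp":[0,0,0],"angular":[0,0,0]}]'
```

```text
time: 17.38
tool_pos: [548.0, -277.8, 37.7]
orientation: [-2.999, -0.933, 0.001]
contact_force: [-0.8, 0.6, 0.1]
width: 0.483
grip_force: 0.0
time: 17.88
tool_pos: [548.0, -277.7, 37.7]
orientation: [-2.999, -0.933, 0.001]
contact_force: [0.0, 1.1, -1.0]
width: 0.086
grip_force: 30.0
```

```bash
python3 -m inch '[{"hand":0.0,"dp":[0,0,-0.015],"angular":[0,0,0]},{"hand":0.0,"dp":[0,0,-0.04],"angular":[0,0,0]},{"hand":0.0,"dp":[0,0,-0.08],"angular":[0,0,0]},{"hand":0.0,"dp":[0,0,-0.13],"angular":[0,0,0]},{"hand":0.0,"dp":[0,0,-0.17],"angular":[0,0,0]},{"hand":0.0,"dp":[0,0,-0.17],"angular":[0,0,0]}]'
python3 - <<'E'
from w import *
import rig
plan(([560,-240,240],lean(34.5)),([600,-120,240],lean(-20)))
f=rig.grab_frame(S)[:,:,::-1]; cv2.imwrite("pics/h_s.png",f)
s=get_state();Rm=R.from_rotvec(s["orientation"]);p=s["tool_pos"]
dx=0
for nm,x in(("plain",-45),("green/frost",20),("frost",45)): print(nm,proj(S,Rm.apply([[x,0,-8]])+p).round(1), f[tuple(proj(S,Rm.apply([[x,0,-8]])+p).round().astype(int)[0][::-1])])
# profile along slip length on -y face, bottom third (below fingers)
for h in(-6,8,15):
    X=np.arange(-70,71,5); uv=proj(S,Rm.apply(np.c_[X,np.full(len(X),4.),np.full(len(X),float(h))])+p).round().astype(int)
    print(h,[(int(a),f[v,u].tolist()) for a,(u,v) in zip(X,uv)])
E
```

```text
time: 18.62
tool_pos: [549.6, -278.6, 212.0]
orientation: [2.996, 0.932, 0.005]
contact_force: [-0.1, -0.1, -1.6]
width: 0.083
grip_force: 30.0
t 18.62 q [-0.57  0.48  1.38 -0.    1.28  0.4 ] p [ 549.6 -278.6  212. ] F [-0.1 -0.1 -1.6] w 0.008 g 30
dp [0.0305, -0.0258, -0.0281] ang [45.3, -0.1, 0.1]
dp [0.1315, -0.1019, -0.0283] ang [41.7, 21.2, 51.7]
plain [[151.4 189.4]] [52 57 42]
green/frost [[173.1 195.1]] [175 185 181]
frost [[181.6 197.4]] [227 234 231]
-6 [(-70, [77, 106, 156]), (-65, [83, 113, 161]), (-60, [80, 110, 160]), (-55, [80, 110, 163]), (-50, [60, 77, 101]), (-45, [52, 59, 45]), (-40, [53, 58, 44]), (-35, [52, 59, 45]), (-30, [47, 56, 41]), (-25, [47, 56, 42]), (-20, [105, 93, 81]), (-15, [101, 93, 77]), (-10, [101, 93, 80]), (-5, [103, 92, 81]), (0, [103, 95, 82]), (5, [104, 95, 83]), (10, [104, 94, 81]), (15, [55, 53, 43]), (20, [101, 110, 100]), (25, [190, 200, 196]), (30, [186, 196, 192]), (35, [187, 199, 194]), (40, [185, 195, 191]), (45, [186, 197, 192]), (50, [182, 191, 187]), (55, [138, 148, 151]), (60, [38, 50, 75]), (65, [44, 59, 81]), (70, [41, 55, 78])]

[... 554 characters left out ...]
9, 108]), (60, [37, 49, 76]), (65, [45, 58, 81]), (70, [75, 100, 142])]
15 [(-70, [79, 108, 157]), (-65, [79, 106, 155]), (-60, [80, 107, 156]), (-55, [82, 110, 157]), (-50, [57, 70, 86]), (-45, [48, 54, 37]), (-40, [51, 57, 45]), (-35, [53, 60, 45]), (-30, [50, 55, 40]), (-25, [52, 58, 45]), (-20, [52, 58, 42]), (-15, [51, 58, 43]), (-10, [52, 57, 44]), (-5, [49, 55, 40]), (0, [54, 59, 44]), (5, [51, 59, 41]), (10, [50, 58, 46]), (15, [50, 56, 40]), (20, [161, 173, 167]), (25, [187, 198, 193]), (30, [185, 196, 191]), (35, [186, 196, 192]), (40, [186, 197, 191]), (45, [186, 196, 192]), (50, [183, 192, 189]), (55, [116, 124, 127]), (60, [46, 54, 77]), (65, [42, 57, 73]), (70, [79, 106, 156])]
```

```bash
python3 -m inch '[{"hand":0.0,"dp":[0.006,-0.005,-0.006],"angular":[9,0,0]},{"hand":0.0,"dp":[0.012,-0.01,-0.011],"angular":[18,0,0]},{"hand":0.0,"dp":[0.018,-0.015,-0.017],"angular":[27,0,0]},{"hand":0.0,"dp":[0.024,-0.02,-0.022],"angular":[36,0,0]},{"hand":0.0,"dp":[0.03,-0.026,-0.028],"angular":[45.3,0,0]},{"hand":0.0,"dp":[0.03,-0.026,-0.028],"angular":[45.3,0,0]}]'
python3 - <<'E'
from w import *
plan(([580,-180,240],lean(7)),([600,-120,240],lean(-20)),([648,-33.5,240],lean(-60)))
E
```

```text
time: 19.42
tool_pos: [557.9, -239.6, 232.0]
orientation: [-2.259, -0.7, 0.298]
contact_force: [0.3, 0.6, -1.2]
width: 0.084
grip_force: 30.0
t 19.43 q [-0.64  0.88  0.8   0.29  2.21  0.41] p [ 557.9 -239.6  232. ] F [ 0.3  0.6 -1.2] w 0.008 g 30
dp [0.052, -0.0314, 0.0205] ang [-0.6, 19.7, 19.2]
dp [0.1025, -0.0581, 0.0476] ang [-0.5, 38.9, 38.2]
dp [0.191, -0.0891, 0.079] ang [-0.4, 67.3, 66.4]
```

```bash
python3 -m inch '[{"hand":0.0,"dp":[0.02,-0.012,0.008],"angular":[-0.5,6,6]},{"hand":0.0,"dp":[0.035,-0.02,0.014],"angular":[-0.5,13,12.7]},{"hand":0.0,"dp":[0.052,-0.031,0.0205],"angular":[-0.5,19.7,19.2]},{"hand":0.0,"dp":[0.07,-0.04,0.03],"angular":[-0.5,26,25.5]},{"hand":0.0,"dp":[0.086,-0.05,0.039],"angular":[-0.5,32.5,32]},{"hand":0.0,"dp":[0.1025,-0.058,0.0476],"angular":[-0.5,38.9,38.2]},{"hand":0.0,"dp":[0.125,-0.066,0.055],"angular":[-0.5,46,45.3]},{"hand":0.0,"dp":[0.147,-0.073,0.063],"angular":[-0.5,53,52.3]},{"hand":0.0,"dp":[0.17,-0.082,0.072],"angular":[-0.5,60,59.2]},{"hand":0.0,"dp":[0.191,-0.089,0.079],"angular":[-0.4,67.3,66.4]}]'
python3 - <<'E'
from w import *
T0=[(T,(65,65,36),(234.2,125.4)),(T,(-65,65,36),(237.4,175.5)),(T,(65,-65,52),(284.1,120.9)),(T,(-65,-65,52),(287.9,171.6)),
 (S,(65,-65,52),(260,252.6)),(S,(-65,-65,52),(232,228)),(S,(65,65,36),(293.6,238))]
T0=[(n,m,np.array(u)-.42) for n,m,u in T0]
for k in(T0,T0[:4]): x,r=fit(k,[647,-34,.09]); print(x[:2],np.degrees(x[2]),abs(r).max())
plan(([648,-33.5,220],lean(-84.6)),([648,-33.5,152],lean(-84.6)))
E
```

```text
time: 20.68
tool_pos: [646.7, -33.6, 243.9]
orientation: [-2.092, 1.212, -0.515]
contact_force: [2.3, 1.9, -1.1]
width: 0.081
grip_force: 30.0
[647.22559975 -33.79658236] 5.167969984153947 0.4571505313237765
[647.03967964 -33.563267  ] 5.316844269809314 0.3893032574067803
t 20.68 q [-0.48  0.36  1.84  1.05  0.75  1.41] p [646.7 -33.6 243.9] F [ 2.3  1.9 -1.1] w 0.007 g 30
dp [0.0003, 0.0161, 0.0178] ang [-0.1, 16.7, 17.5]
dp [-0.0003, 0.0642, 0.0658] ang [-0.1, 16.7, 17.5]
```

```bash
python3 -m inch '[{"hand":0.0,"dp":[0,0.005,0.006],"angular":[0,5.5,5.8]},{"hand":0.0,"dp":[0,0.011,0.012],"angular":[0,11,11.6]},{"hand":0.0,"dp":[0,0.016,0.018],"angular":[0,16.7,17.5]},{"hand":0.0,"dp":[0,0.016,0.018],"angular":[0,16.7,17.5]},{"hand":0.0,"dp":[0,0.03,0.032],"angular":[0,16.7,17.5]},{"hand":0.0,"dp":[0,0.047,0.049],"angular":[0,16.7,17.5]},{"hand":0.0,"dp":[0,0.064,0.066],"angular":[0,16.7,17.5]},{"hand":0.0,"dp":[0,0.064,0.066],"angular":[0,16.7,17.5]},{"hand":0.0,"dp":[0,0.064,0.066],"angular":[0,16.7,17.5]}]'
python3 - <<'E'
from w import *
plan(([647,-33.5,152],lean(-84.8)))
E
```

```text
time: 21.8
tool_pos: [650.0, -33.2, 152.7]
orientation: [-1.83, 1.654, -0.683]
contact_force: [0.0, -0.3, -1.0]
width: 0.088
grip_force: 30.0
t 21.80 q [-0.3   0.49  2.05  2.02  0.31  0.82] p [650.  -33.2 152.7] F [ 0.  -0.3 -1. ] w 0.008 g 30
dp [0.0, 0.0027, -0.0017] ang [-0.2, 0.7, 0.3]
```

Final trim, then a numeric check of the slip's position, its frosted end and the hung drag.

```bash
python3 -m inch '[{"hand":0.0,"dp":[0,0.0027,-0.0017],"angular":[-0.2,0.7,0.3]},{"hand":0.0,"dp":[0,0.0027,-0.0017],"angular":[-0.2,0.7,0.3]},{"hand":0.0,"dp":[0,0.0027,-0.0017],"angular":[-0.2,0.7,0.3]},{"hand":0.0,"dp":[0,0.0027,-0.0017],"angular":[-0.2,0.7,0.3]},{"hand":0.0,"dp":[0,0.0027,-0.0017],"angular":[-0.2,0.7,0.3]}]'
python3 - <<'E'
from w import *
import rig
plan(([647,-33.5,152],lean(-84.8)))
s=get_state();Rm=R.from_rotvec(s["orientation"]);p=s["tool_pos"];print(Rm.as_matrix().round(2), abs(s["qd"]).max())
fs={n:rig.grab_frame(n)[:,:,::-1] for n in(S,T)}
X=np.arange(-70,71,10.)
for n,y in((S,4.),(S,-4.)):
  for h in(10,20):
    uv=proj(n,Rm.apply(np.c_[X,np.full(len(X),y),np.full(len(X),float(h))])+p).round().astype(int)
    print(n,y,h,[(int(a),fs[n][v,u].tolist()) for a,(u,v) in zip(X,uv)])
b,g,r=[a.astype(int) for a in cv2.split(fs[S])]; v,u=np.nonzero((b-r>50)[120:200,300:350]); print("drag",len(u),u.mean()+300,v.mean()+120,"expect",proj(S,hk(-28,132)))
E
```

```text
time: 22.42
tool_pos: [646.8, -33.2, 150.8]
orientation: [-1.827, 1.67, -0.69]
contact_force: [-0.8, -0.4, -0.9]
width: 0.086
grip_force: 30.0
t 22.43 q [-0.29  0.49  2.06  2.07  0.3   0.78] p [646.8 -33.2 150.8] F [-0.8 -0.4 -0.9] w 0.008 g 30
dp [0.0003, -0.001, -0.0007] ang [0.1, -0.0, -0.1]
[[ 0.09 -0.71  0.7 ]
 [-1.   -0.06  0.06]
 [-0.   -0.71 -0.71]] 0.005358816527795459
scene 4.0 10 [(-70, [91, 125, 176]), (-60, [87, 118, 176]), (-50, [90, 99, 74]), (-40, [90, 102, 76]), (-30, [89, 102, 75]), (-20, [79, 88, 65]), (-10, [59, 68, 50]), (0, [74, 83, 64]), (10, [77, 85, 60]), (20, [221, 255, 255]), (30, [241, 255, 255]), (40, [217, 223, 220]), (50, [156, 172, 192]), (60, [94, 126, 182]), (70, [94, 126, 182])]
scene 4.0 20 [(-70, [89, 121, 173]), (-60, [89, 120, 172]), (-50, [88, 100, 68]), (-40, [87, 98, 71]), (-30, [89, 100, 74]), (-20, [90, 101, 75]), (-10, [90, 100, 72]), (0, [91, 101, 75]), (10, [81, 93, 66]), (20, [255, 255, 255]), (30, [255, 255, 255]), (40, [255, 255, 255]), (50, [111, 138, 183]), (60, [94, 127, 183]), (70, [86, 117, 177])]
scene -4.0 10 [(-70, [89, 121, 174]), (-60, [92, 124, 177]), (-50, [86, 110, 133]), (-40, [91, 102, 76]), (-30, [87, 98, 74]), (-20, [89, 101, 75]), (-10, [74, 84, 65]), (0, [60, 68, 53]), (10, [70, 75, 60]), (20, [197, 243, 249]), (30, [234, 255, 255]), (40, [245, 255, 255]), (50, [195, 204, 202]), (60, [91, 124, 181]), (70, [92, 125, 181])]
scene -4.0 20 [(-70, [88, 119, 174]), (-60, [87, 119, 172]), (-50, [89, 106, 98]), (-40, [91, 102, 77]), (-30, [91, 103, 77]), (-20, [86, 99, 72]), (-10, [87, 99, 74]), (0, [87, 96, 71]), (10, [88, 99, 74]), (20, [255, 255, 255]), (30, [255, 255, 255]), (40, [255, 255, 255]), (50, [208, 217, 213]), (60, [87, 119, 178]), (70, [91, 122, 177])]
drag 254 331.1377952755906 167.0236220472441 expect [[329.58370093 165.22859006]]
```

```bash
python3 -c "
from rig import finish_job
print(finish_job())"
```

```text
the job is handed in; nothing more can be done
None
```

The drag hangs free on the hook; the slip is held level about 10 cm above the rosette's middle, leaning 45° with its labelled face up and frosted end over the uncarved half, and the job was handed in at about 22.5 s.

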